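# Jog the plate shaker

### The arm

A 7-joint arm with a two-finger parallel gripper is mounted at the origin on a cart in front of the work surface, level with it; the furniture and walls round the work are solid. World frame = base frame: x ahead of the robot, y to its left, z up, the work surface at z = 0. Lengths are in m, angles in rad, forces in N, time in s.
With the tool pointing down it reaches from about 0.425 to 0.95 m from the base axis. Payload 16.7 kg.
Tool frame: the origin (TCP) lies at the very end of the fingers, on their centre line; the grasp point (between the pads) lies 19 mm behind it; y points along the fingers, z is the direction in which the jaws open and shut, and the axes are right-handed (so a half turn about y gives the same grasp; the last joint's range is limited). The gripper opens to 94 mm and grips with 3 to 60 N. Pads are 16 mm wide; open, the fingers measure 119 mm over their backs; the gripper's body (75 mm by 177 mm) begins 78 mm behind the grasp point.
Start: joints at [-1.351, 0.426, 0.074, 1.606, -0.034, 1.111, -0.067], TCP at [0.243, 0.63, 0.205] pointing down, gripper open.
Joint ranges: [-2.85, 2.85], [-0.5, 2.14], [-1.23, 1.37], [0.21, 2.46], [-1.02, 4.16], [0.16, 2.05], [-2.73, 2.73]. Speed limits (rad/s): [1.89, 1.89, 2.39, 2.39, 3.01, 3.01, 3.01].

### API

Orientations are given as [roll, pitch, yaw] about the fixed x, y, z axes, in that order (R = Rz(yaw) Ry(pitch) Rx(roll)).
In Python, from rig import ctrl gives the robot as it stands.
- The arm moves only by the shell command python3 -m handwheel 'ROWS' [FORCE]. ROWS is JSON, a list of rows, each a list of 7 numbers: the shift along the tool's x, y, z in mm, then the turn, a rotation vector about the tool's x, y, z in rad, then the finger opening in mm, from 0 to 94. A call has 1 to 12 rows; each row is the pose to reach, as a shift and turn from the pose measured when the call began, along the tool's axes at that moment; what a row does not reach only later rows make up. A row lasts 1/10 s, in which the tool goes at most 50 mm and 8.59 degrees, less where a joint would pass 70% of its speed; a pose out of reach is approached as far as the arm can. A call with a gripper value outside its range is refused whole. The fingers move at their own pace and stop on an object; FORCE is the grip in N (left out, the last holds). Time passes only in rows, so rows that repeat a pose let the fingers close. It gives the time, the measured TCP pose, the force and the opening at its end, in the units of the state.
- ctrl.get_state(): the state, without advancing time (a new reading comes with each control period).
- ctrl.capture(name): name is "side" or "top" or "wrist"; returns the picture (400x640x3 uint8, red, green, blue); there is no depth.
- ctrl.get_calibration(name): a dict with "fov_y" (degrees; the focal length in pixels is half the picture's height over the tangent of half this angle, whatever the lens; pixels are square), "cx", "cy" (the principal point, pixels), "cam_to_world" (4x4, takes a point from camera to world coordinates). Camera axes: x right, y up, looking along -z (the intrinsics and any distortion apply to the point x, -y, -z); pixel columns grow to the right and rows downward; lengths in m; the calibration is good to about 2 mm. A picture is of the moment at which its call begins: read the wrist's pose just before it. get_calibration takes no time and is no camera call; for the wrist camera it gives the pose at the moment of the call.
- ctrl.hand_in(): hands the job in, once; it reports no verdict.
The state is a dict: "time_s": time; "q": joint angles; "joint_vel": joint speeds; "joint_torque": joint torques, N m; "tcp_pos": TCP position; "tool_rot": TCP orientation; "contact_force": force on the tool from outside, world axes, zero at the start; "ft_torque": the same for the moment, N m; "width": opening from 0.0 (shut) to 1.0 (fully open).
Only numpy, scipy, OpenCV 4.12 (cv2) and the standard library are available. Lean on these libraries where they do the work, as an engineer would, in place of code of your own. Each camera call takes 0.05 s, during which the arm holds its last target.

### The job

Give the plate shaker a jog, pressing its controls with the fingertips: first press the raised far end of the long rocker fully down to switch it on, then press the square key fully down so that it stays down, and then press the round button fully down and keep it there - finish while still holding the button down. Keep to that order, let none of the controls go down before its turn, and do not shift or pick up the dishes, the beaker or the other loose things.

Things in the scene. Friction and masses are not known exactly. Their poses are not given: they have to be found in the camera images.
- shaker: plate shaker, a white low box 220 deep (its x) x 200 wide (its y), fixed to the bench. Origin: centre of its underside; its x axis points from its front (the side towards the robot) to its back, y to its left, z up. Front half: a deck 40 above the bench that carries three control modules side by side, 62 apart, in an order that changes from run to run. Back half: platform with a rubber mat, its top 50 above the bench, carrying dishes and a beaker, which reach up to 108.
- rocker_module: fixed grey module 76 deep x 52 wide x 10 high on the deck, with the long black power rocker. Origin: centre of its underside, 40 above the bench; axes parallel to the shaker's.
- key_module: fixed grey module of the same size, with the square black key (30x30). Origin and axes as for the rocker module.
- jog_module: fixed grey module of the same size, with the round black jog button (30 across). Origin and axes as for the rocker module. Carries the button.
- power_rocker (a joint): rad. The rocker is a paddle 58 long (along the shaker's x) x 32 wide x 8 thick, turning about its middle, 61 above the bench. 0 = off: its far end (away from the robot) stands up, near end is down; 0.36 = fully on: the far end is down. It starts at 0 to 0.04. Friction only, about 2.5 N at the marked end; it stays where it is left.
- rocker_on_end (a point): the point to press: top surface of the rocker's far end, by its small raised bar mark, 22 from the pivot towards the shaker's back; moves with the rocker: about 69 above the bench when off, 61 when fully on.
- latch_key (a joint): m pressed down, 0 (up) to 0.006 (fully down). Friction only, about 3 N; the key stays down where it is left. It starts at 0 to 0.0006.
- key_top (a point): centre of the square key's top face, 64 above the bench when up, 58 when fully down; moves with the key.
- jog_button (a joint): m pressed down, 0 (up) to 0.006 (fully down). Spring: starts to move at about 1 N, fully down at about 4 N, springs back when released.
- jog_top (a point): centre of the round button's top face, 66 above the bench when up, 60 when fully down; moves with the button.
- petri_stack: stack of three capped culture dishes, 90 across, 47 high, standing on the shaker's platform (mm); loose, origin at the centre of its underside; not part of the work, leave it where it is
- beaker_50: small clear beaker, 52 across, 58 high, standing on the shaker's platform (mm); loose, origin at the centre of its underside; not part of the work, leave it where it is
- marker_black: felt marker 122 long, 15 thick, lying on the bench beside the shaker's right side (mm); loose, origin at the centre of its underside; not part of the work, leave it where it is
- tube_b: capped tube 110 long, 17 thick, lying on the bench beside the shaker's left side (mm); loose, origin at the centre of its underside; not part of the work, leave it where it is
- bench_timer: digital timer 62x62x18, lying face up on the bench (mm); loose, origin at the centre of its underside; not part of the work, leave it where it is
- tweezers: steel tweezers 129 long, lying on the bench (mm); loose, origin at the centre of its underside; not part of the work, leave it where it is
- white_jar: plain white jar with a white lid, 103 across, 161 high, on the bench (mm); loose, origin at the centre of its underside; not part of the work, leave it where it is

How it is judged:
On the way, in this order (a step that is already met when the one before it is completed fails the run):
1. the rocker is fully on (value of joint power_rocker above 0.3 rad), for 0.2 s.
2. the square key is fully down, rocker still on (value of joint latch_key above 0.0048 m and value of joint power_rocker above 0.3 rad), for 0.2 s.
3. the round button is pressed fully down by the fingers (value of joint jog_button above 0.0045 m and contact force between the fingers and jog_module above 0.5 N), for 0.2 s.
At the end, for the whole second after the job is handed in: The rocker stands at over 0.30 of 0.36 rad, the square key is down over 4.8 of 6 mm, the round button is held down over 4.5 of 6 mm by the fingers with more than 0.5 N, and every loose thing is within 20 mm of its start (all of step 2 and all of step 3 and distance of each of petri_stack, beaker_50, marker_black, tube_b, bench_timer, tweezers, white_jar from where it was at the start of the episode below 0.02 m); the arm keeps its last pose, push and grip.
It fails at once if the square key is pressed (over 3 mm) while the rocker is not on (under 0.25 rad) (value of joint latch_key above 0.003 m and value of joint power_rocker below 0.25 rad).
It fails at once if the round button is pressed (over 2.5 mm) while the square key is not down (under 4 mm) (value of joint jog_button above 0.0025 m and value of joint latch_key below 0.004 m).
It fails at once if the round button is pressed (over 2.5 mm) while the rocker is not on (under 0.25 rad) (value of joint jog_button above 0.0025 m and value of joint power_rocker below 0.25 rad).
It fails at once if a loose thing is shifted or lifted by more than 20 mm (distance of any of petri_stack, beaker_50, marker_black, tube_b, bench_timer, tweezers, white_jar from where it was at the start of the episode above 0.02 m).
It also fails if it takes over 45 s, if anything falls off the work surface, if the arm or the gripper's body presses on something with over 40 N, if the wrist force passes 120 N, or if a joint passes its speed limit or range.

## Working session

There is one attempt and no reset: what is moved stays moved. The work goes in short steps, Python scripts to look and compute and a shell command to move; the robot and the scene stay as the last step left them, time stands still between calls to the robot, and variables do not carry over. Pictures are saved under pics/ and viewed, and the job is handed in when it is done.

```bash
ls; mkdir -p pics; python3 - <<'E'
from rig import ctrl
import cv2
s=ctrl.get_state();print(s)
for n in("side","top","wrist"):
    c=ctrl.get_calibration(n);print(n,c)
    im=ctrl.capture(n);cv2.imwrite(f"pics/{n}0.png",im[:,:,::-1])
E
```

```text
pics
{'time_s': 0.0, 'q': array([-1.35152665,  0.42672154,  0.07385242,  1.606573  , -0.03409262,
        1.1108335 , -0.06710926]), 'joint_vel': array([-0.00151245, -0.00019673, -0.00120258,  0.00106044, -0.00071836,
       -0.00076544,  0.00088475]), 'joint_torque': array([ 1.37717496e-03, -9.35793328e+01,  3.66686493e+00, -4.54204488e+01,
       -4.89289546e-02,  2.01533100e-02,  1.24459325e-04]), 'tcp_pos': array([0.24319137, 0.62920532, 0.20479767]), 'tool_rot': array([-1.57206841e+00, -1.00345656e-04, -3.68807610e-01]), 'contact_force': array([0.15739349, 0.16649899, 0.45542377]), 'ft_torque': array([ 6.82111168e-03, -1.33869954e-03,  6.00556785e-05]), 'width': 0.998515686503742}
side {'fov_y': 45.32115255093181, 'cx': 315.88714226262806, 'cy': 200.92989850891755, 'cam_to_world': array([[-0.99775781,  0.0456649 , -0.0489292 ,  0.46625561],
       [-0.06612582, -0.55976389,  0.82600954,  1.20136109],
       [ 0.01033084,  0.82739296,  0.56152842,  0.82970562],
       [ 0.        ,  0.        ,  0.        ,  1.        ]])}
top {'fov_y': 47.6049059379394, 'cx': 322.4572363375518, 'cy': 196.30108777915373, 'cam_to_world': array([[ 1.09253863e-01,  9.73235394e-01, -2.02179280e-01,
         2.66654137e-01],
       [-9.94013744e-01,  1.07076372e-01, -2.17100734e-02,
         8.68109416e-02],
       [ 5.19611986e-04,  2.03340893e-01,  9.79107865e-01,
         1.19545830e+00],
       [ 0.00000000e+00,  0.00000000e+00,  0.00000000e+00,
         1.00000000e+00]])}
wrist {'fov_y': 58.438959881357235, 'cx': 317.3146010841265, 'cy': 200.48433449817782, 'cam_to_world': array([[ 0.36038976, -0.90668143, -0.21919855,  0.17992616],
       [ 0.93280077,  0.34994585,  0.08614307,  0.65431301],
       [-0.0013967 , -0.23551365,  0.97187004,  0.38357946],
       [ 0.        ,  0.        ,  0.        ,  1.        ]])}
```

View pics/top0.png

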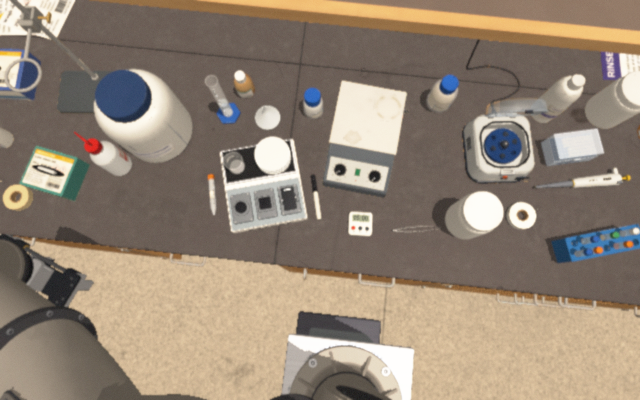

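View pics/side0.png

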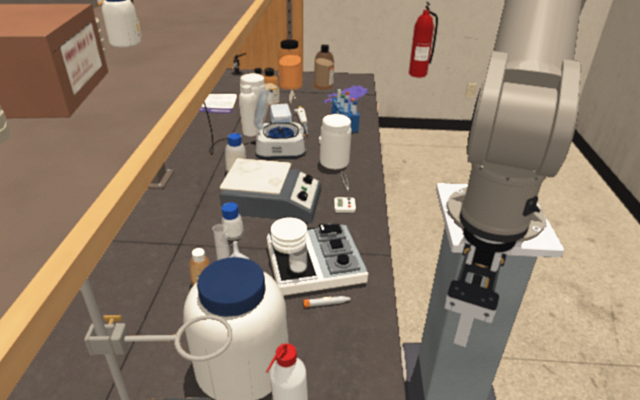

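View pics/wrist0.png

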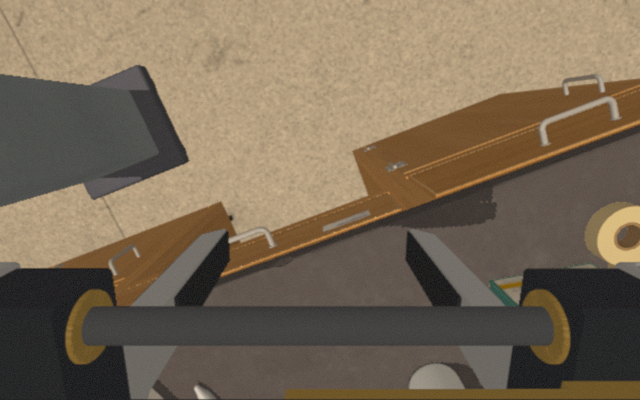

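The top view shows the shaker at about (262,185): round button left (241,207), square key in the middle (265,203), rocker right (290,198). I'll enlarge that area to measure it.

```bash
cat >h.py <<'E'
import numpy as np,cv2
from rig import ctrl
from scipy.spatial.transform import Rotation as R
def ray(n,u,v,c=None):
    c=c or ctrl.get_calibration(n); f=200/np.tan(np.radians(c["fov_y"]/2))
    d=np.array([(u-c["cx"])/f,-(v-c["cy"])/f,-1]);T=np.array(c["cam_to_world"])
    return T[:3,3],T[:3,:3]@d
def onz(n,u,v,z,c=None):
    o,d=ray(n,u,v,c);return o+d*(z-o[2])/d[2]
def proj(n,p,c=None):
    c=c or ctrl.get_calibration(n); f=200/np.tan(np.radians(c["fov_y"]/2));T=np.array(c["cam_to_world"])
    q=T[:3,:3].T@(np.array(p)-T[:3,3]);return c["cx"]-f*q[0]/q[2],c["cy"]+f*q[1]/q[2]
def tool():
    s=ctrl.get_state();return s["tcp_pos"],R.from_euler("xyz",s["tool_rot"]).as_matrix(),s
E
python3 - <<'E'
from h import *
p,M,s=tool();print(M.round(2))
im=cv2.imread("pics/top0.png")[130:240,200:330];cv2.imwrite("pics/t1.png",cv2.resize(im,None,fx=6,fy=5.4,interpolation=cv2.INTER_CUBIC)) if 0 else cv2.imwrite("pics/t1.png",cv2.resize(im,None,fx=5,fy=5,interpolation=cv2.INTER_CUBIC))
im=cv2.imread("pics/side0.png")[210:310,250:380];cv2.imwrite("pics/s1.png",cv2.resize(im,None,fx=6,fy=6,interpolation=cv2.INTER_CUBIC))
for q in [(241,207),(265,203),(290,198)]: print(onz("top",*q,.064))
E
```

```text
[[ 0.93 -0.    0.36]
 [-0.36 -0.    0.93]
 [ 0.   -1.   -0.  ]]
[0.45015533 0.31421052 0.064     ]
[0.46704858 0.25510786 0.064     ]
[0.48686103 0.1935769  0.064     ]
```

View pics/t1.png

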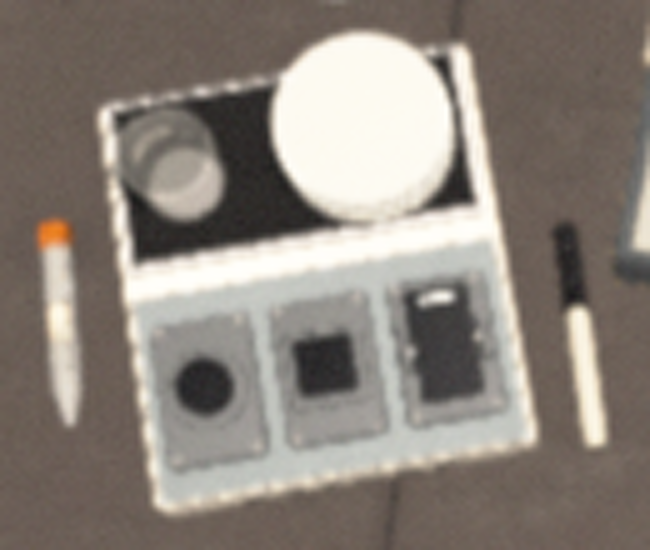

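View pics/s1.png

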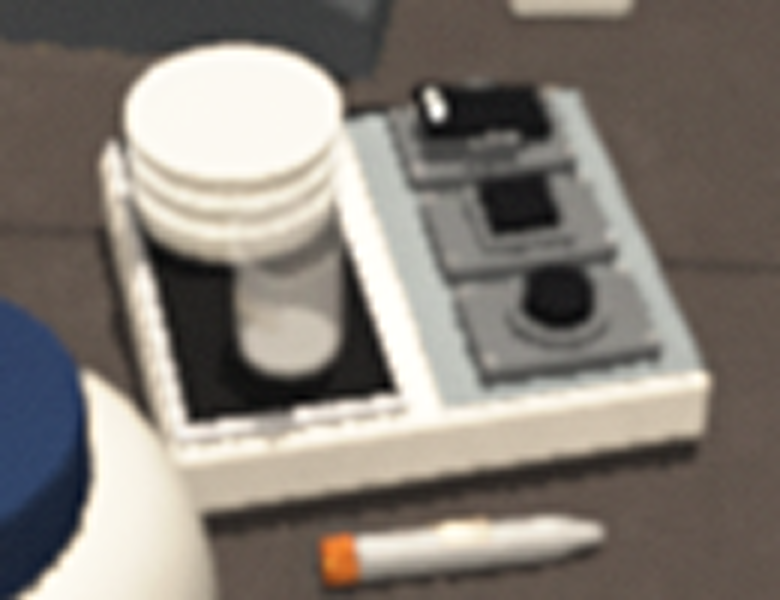

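```bash
python3 - <<'E'
from h import *
def blobs(n,roi,thr,amin,bright=False):
    im=cv2.imread(f"pics/{n}0.png");g=im.max(2) if not bright else im.min(2)
    u0,u1,v0,v1=roi;m=np.zeros_like(g);m[v0:v1,u0:u1]=((g[v0:v1,u0:u1]<thr) if not bright else (g[v0:v1,u0:u1]>thr))
    k,l,st,ce=cv2.connectedComponentsWithStats(m.astype(np.uint8))
    return [(ce[i].round(1),st[i]) for i in range(1,k) if st[i][4]>=amin]
for b in blobs("top",(230,302,183,218),70,15): print("top",b)
for b in blobs("top",(280,295,184,194),190,3,True): print("topbar",b)
for b in blobs("side",(312,352,218,268),60,15): print("side",b)
for b in blobs("side",(316,328,222,234),180,3,True): print("sidebar",b)
def tri(a,b):
    o,d=ray("top",*a);o2,d2=ray("side",*b)
    A=np.stack([d,-d2],1);t=np.linalg.lstsq(A,o2-o,rcond=None)[0]
    p,q=o+t[0]*d,o2+t[1]*d2;return ((p+q)/2).round(4),np.linalg.norm(p-q).round(4)
print("btn",tri((240.8,207),(250+559/6,210+296/6)))
print("key",tri((265,202.6),(250+521/6,210+204/6)))
print("bar",tri((287,189.4),(250+434/6,210+103/6)))
# deck front corners z~.04 (crop px)
for q in [(158,510),(535,440),(103,105),(465,45)]: print(onz("top",200+q[0]/5,130+q[1]/5,.04 if q[1]>300 else .05))
E
```

```text
top (array([287.9, 199. ]), array([282, 189,  13,  20, 170], dtype=int32))
top (array([264.5, 202.5]), array([259, 197,  12,  12, 109], dtype=int32))
top (array([240.4, 206.7]), array([236, 202,  10,  10,  84], dtype=int32))
topbar (array([282., 184.]), array([280, 184,   5,   1,   5], dtype=int32))
topbar (array([287.5, 189. ]), array([286, 189,   4,   1,   4], dtype=int32))
side (array([330.8, 228.5]), array([320, 224,  22,  10, 153], dtype=int32))
side (array([335.9, 243.4]), array([330, 239,  13,  10, 104], dtype=int32))
side (array([342.6, 258.9]), array([337, 254,  12,  11, 103], dtype=int32))
sidebar (array([322.1, 227.3]), array([321, 226,   3,   4,   7], dtype=int32))
btn (array([0.4507, 0.3155, 0.0599]), np.float64(0.0002))
key (array([0.4684, 0.2562, 0.0584]), np.float64(0.0014))
bar (array([0.5074, 0.2034, 0.0692]), np.float64(0.0004))
[0.38700268 0.33348656 0.04      ]
[0.4441206  0.14578736 0.04      ]
[0.59500312 0.39226966 0.05      ]
[0.64878929 0.20673591 0.05      ]
```

Triangulation agrees with the specification (bar z 69 mm, front edge 196 mm, 62 mm spacing). The shaker yaw is about 16.9°. Next I work out how far to move.

```bash
cat >>h.py <<'E'
yaw=np.radians(16.9);X=np.array([np.cos(yaw),np.sin(yaw),0]);Y=np.array([-np.sin(yaw),np.cos(yaw),0])
BAR=np.array([.5072,.2030,.069]);KEY=np.array([.4678,.2558,.064]);BTN=np.array([.4502,.3150,.066])
def to(t):
    p,M,s=tool();J=np.column_stack([np.cross([0,0,-1],Y),[0,0,-1],Y])
    print("pos",p.round(4),"shift mm",(M.T@(np.array(t)-p)*1000).round(1),"rot",R.from_matrix(M.T@J).as_rotvec().round(3),"F",s["contact_force"].round(1),"t",s["time_s"],"w",round(s["width"],3))
E
python3 -c "
from h import *
to(BAR+[0,0,.07])
c=ctrl.get_calibration('top')
print(onz('top',200+363/5,130+125/5,.1))"
```

```text
pos [0.2433 0.6293 0.2049] shift mm [ 399.9   66.3 -302.4] rot [ 0.001 -0.664 -0.   ] F [-1.  -0.5 -0.2] t 0.15 w 1.0
[0.58460111 0.24733247 0.1       ]
```

```bash
python3 -m handwheel '[[40,0,-30,0,-0.06,0,0],[80,0,-60,0,-0.12,0,0],[120,0,-90,0,-0.18,0,0],[160,0,-120,0,-0.25,0,0],[200,0,-150,0,-0.32,0,0],[240,0,-180,0,-0.39,0,0],[280,0,-210,0,-0.46,0,0],[320,0,-242,0,-0.53,0,0],[355,15,-270,0,-0.6,0,0],[385,25,-290,0,-0.66,0,0],[400,36,-302,0,-0.664,0,0],[400,46,-302,0,-0.664,0,0]]' 20; python3 - <<'E'
from h import *
to(BAR+[0,0,.05])
c=ctrl.get_calibration("wrist")
for n in("wrist","top"):
    cv2.imwrite(f"pics/{n}2.png",ctrl.capture(n)[:,:,::-1])
for P in(BAR,KEY,BTN):print(np.round(proj("wrist",P,c)))
E
```

```text
time_s: 1.35
tcp_pos: [0.5087, 0.2003, 0.1587]
tool_rot: [-1.573, 0.001, 0.291]
contact_force: [-0.5, 0.1, -0.1]
width: 0.023
pos [0.5087 0.2003 0.1587] shift mm [-0.6 39.7  3.1] rot [ 0.002 -0.004 -0.001] F [-0.5  0.1 -0.1] t 1.35 w 0.023
[321. 203.]
[401. 173.]
[482. 174.]
```

View pics/wrist2.png

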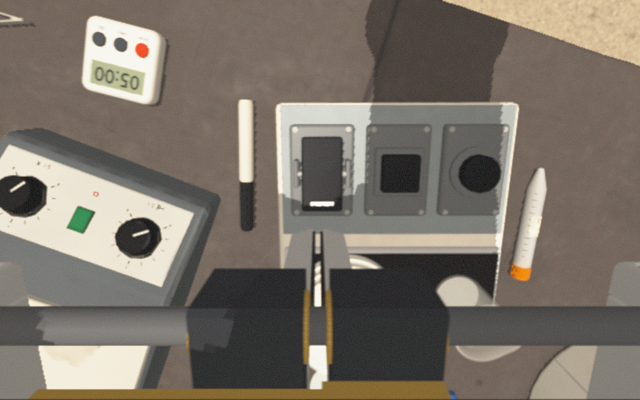

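View pics/top2.png

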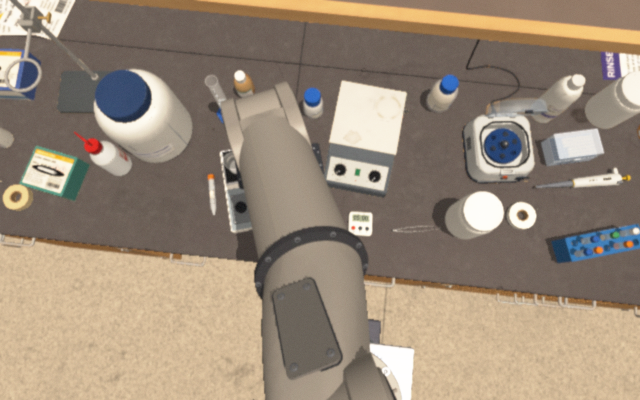

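The wrist view confirms the positions within 2 px (bar 322,204; key 400,173; button 480,173, against predicted 321,203; 401,173; 482,174). Descending on the rocker's far end.

```bash
python3 -m handwheel '[[0,30,3,0,0,0,0],[0,60,3,0,0,0,0],[0,78,3,0,0,0,0],[0,84,3,0,0,0,0],[0,84,3,0,0,0,0]]' 20; python3 -m handwheel '[[0,3,0,0,0,0,0],[0,6,0,0,0,0,0],[0,9,0,0,0,0,0],[0,12,0,0,0,0,0],[0,12,0,0,0,0,0]]'; python3 -c "
from h import *
to(BAR)"
```

```text
time_s: 1.95
tcp_pos: [0.505, 0.2068, 0.0738]
tool_rot: [-1.572, 0.004, 0.296]
contact_force: [-0.1, 0.0, -0.4]
width: 0.004
time_s: 2.45
tcp_pos: [0.506, 0.2074, 0.0624]
tool_rot: [-1.571, 0.001, 0.296]
contact_force: [3.1, 2.5, 6.2]
width: 0.003
pos [0.506  0.2074 0.0624] shift mm [-0.2 -6.6 -4.6] rot [ 0.001  0.001 -0.001] F [3.1 2.5 6.2] t 2.45 w 0.003
```

```bash
python3 -m handwheel '[[0,2,-2,0,0,0,0],[0,3,-3,0,0,0,0],[0,4,-3,0,0,0,0],[0,4,-3,0,0,0,0]]'; python3 -c "
from h import *
to(BAR)"
```

```text
time_s: 2.85
tcp_pos: [0.5067, 0.2073, 0.0611]
tool_rot: [-1.568, -0.0, 0.297]
contact_force: [-18.4, 6.9, 50.7]
width: 0.005
pos [0.5067 0.2073 0.0611] shift mm [-0.8 -8.  -4.2] rot [-0.003  0.002  0.   ] F [-18.4   6.9  50.7] t 2.85 w 0.005
```

It hit the hard stop at about 51 N, so the rocker should be fully on. I lift off and look.

```bash
python3 -m handwheel '[[0,-2,0,0,0,0,0],[0,-25,0,0,0,0,0],[0,-55,0,0,0,0,0],[0,-55,0,0,0,0,0]]'; python3 - <<'E'
from h import *
to(KEY+[0,0,.012])
c=ctrl.get_calibration("wrist")
cv2.imwrite("pics/w3.png",ctrl.capture("wrist")[:,:,::-1])
for P in(BAR-[0,0,.008],KEY,BTN):print(np.round(proj("wrist",P,c)))
E
```

```text
time_s: 3.25
tcp_pos: [0.5083, 0.2077, 0.1192]
tool_rot: [-1.567, -0.004, 0.296]
contact_force: [0.2, -0.8, 0.3]
width: 0.002
pos [0.5083 0.2077 0.1192] shift mm [-24.9  43.3  57.7] rot [-0.004  0.001  0.004] F [ 0.2 -0.8  0.3] t 3.25 w 0.002
[311. 211.]
[404. 180.]
[498. 181.]
```

View pics/w3.png

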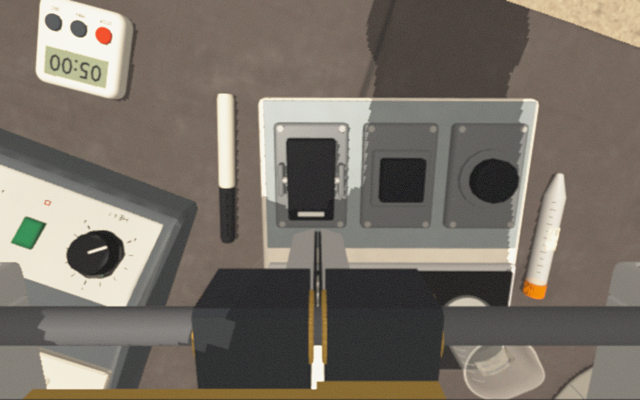

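The bar is now dimmer and sits at (311,213), close to the rocker-on prediction; the key (402,180) and button (494,181) are still up. Next, the key.

```bash
python3 -m handwheel '[[-12,0,28,0,0,0,0],[-25,0,56,0,0,0,0],[-25,15,56,0,0,0,0],[-25,38,56,0,0,0,0],[-25,38,56,0,0,0,0]]'; python3 -c "
from h import *
to(KEY)"
```

```text
time_s: 3.8
tcp_pos: [0.4654, 0.2528, 0.0769]
tool_rot: [-1.569, 0.002, 0.297]
contact_force: [-0.3, 0.2, 0.4]
width: 0.006
pos [0.4654 0.2528 0.0769] shift mm [ 3.2 12.9  2.1] rot [-0.002  0.002 -0.002] F [-0.3  0.2  0.4] t 3.8 w 0.006
```

```bash
python3 -m handwheel '[[2,5,2,0,0,0,0],[2,10,2,0,0,0,0],[2,15,2,0,0,0,0],[2,19,2,0,0,0,0],[2,20,2,0,0,0,0],[2,20,2,0,0,0,0]]'; python3 -c "
from h import *
to(KEY)"
```

```text
time_s: 4.4
tcp_pos: [0.4671, 0.2556, 0.058]
tool_rot: [-1.568, 0.001, 0.297]
contact_force: [-6.4, -2.2, 22.5]
width: 0.001
pos [0.4671 0.2556 0.058 ] shift mm [ 0.7 -6.   0. ] rot [-0.003  0.002 -0.001] F [-6.4 -2.2 22.5] t 4.4 w 0.001
```

Key at z = 58 mm with 22 N, so it has bottomed. I hold briefly, then lift and look.

```bash
python3 -m handwheel '[[0,1,0,0,0,0,0],[0,1,0,0,0,0,0],[0,1,0,0,0,0,0],[0,-15,0,0,0,0,0],[0,-40,0,0,0,0,0],[0,-50,0,0,0,0,0],[0,-50,0,0,0,0,0]]'; python3 - <<'E'
from h import *
to(BTN+[0,0,.012])
c=ctrl.get_calibration("wrist")
cv2.imwrite("pics/w4.png",ctrl.capture("wrist")[:,:,::-1])
for P in(BAR-[0,0,.008],KEY-[0,0,.006],KEY,BTN):print(np.round(proj("wrist",P,c)))
E
```

```text
time_s: 5.1
tcp_pos: [0.468, 0.2559, 0.1092]
tool_rot: [-1.567, -0.002, 0.297]
contact_force: [-0.3, -0.3, -0.2]
width: 0.006
pos [0.468  0.2559 0.1092] shift mm [ 0.2 31.4 61.6] rot [-0.004  0.002  0.002] F [-0.3 -0.3 -0.2] t 5.1 w 0.006
[225. 251.]
[317. 218.]
[317. 220.]
[412. 222.]
```

View pics/w4.png

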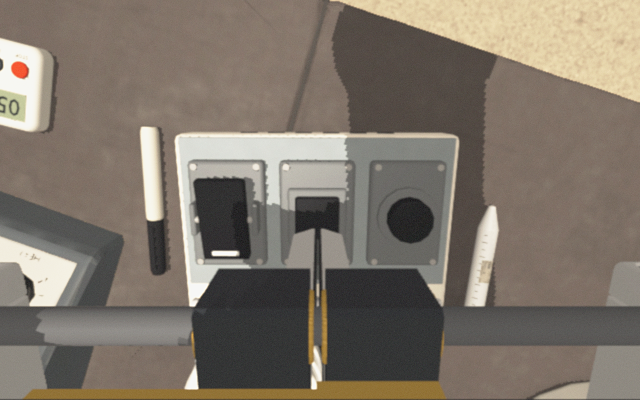

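The rocker bar is at (225,253), still on; the key is lower at (317,213) and the button is up at (410,220). On to the button.

```bash
python3 -m handwheel '[[0,0,30,0,0,0,0],[0,0,60,0,0,0,0],[0,10,61,0,0,0,0],[0,28,61,0,0,0,0],[0,28,61,0,0,0,0]]'; python3 -c "
from h import *
to(BTN)"
```

```text
time_s: 5.65
tcp_pos: [0.4481, 0.3127, 0.0775]
tool_rot: [-1.57, 0.004, 0.297]
contact_force: [-0.4, -0.8, -0.6]
width: 0.007
pos [0.4481 0.3127 0.0775] shift mm [ 2.7 11.4  1.6] rot [-0.001  0.002 -0.004] F [-0.4 -0.8 -0.6] t 5.65 w 0.007
```

```bash
python3 -m handwheel '[[2,5,1,0,0,0,0],[2,10,1,0,0,0,0],[2,14,1,0,0,0,0],[2,17,1,0,0,0,0],[2,18.5,1,0,0,0,0],[2,18.5,1,0,0,0,0],[2,18.5,1,0,0,0,0]]'; python3 -c "
from h import *
to(BTN)"
```

```text
time_s: 6.35
tcp_pos: [0.45, 0.314, 0.0599]
tool_rot: [-1.57, 0.003, 0.297]
contact_force: [-4.8, -5.2, 18.0]
width: 0.003
pos [0.45   0.314  0.0599] shift mm [ 0.4 -6.1  0.9] rot [-0.001  0.002 -0.003] F [-4.8 -5.2 18. ] t 6.35 w 0.003
```

```bash
python3 -m handwheel '[[0,0.5,0,0,0,0,0],[0,0.5,0,0,0,0,0],[0,0.5,0,0,0,0,0],[0,0.5,0,0,0,0,0],[0,0.5,0,0,0,0,0]]'; python3 - <<'E'
from h import *
cv2.imwrite("pics/w5.png",ctrl.capture("wrist")[:,:,::-1])
im=ctrl.capture("side")[:,:,::-1];cv2.imwrite("pics/s5.png",cv2.resize(im[190:320,220:400],None,fx=4,fy=4,interpolation=cv2.INTER_CUBIC))
to(BTN)
E
```

```text
time_s: 6.85
tcp_pos: [0.4501, 0.314, 0.0601]
tool_rot: [-1.569, 0.003, 0.297]
contact_force: [-3.9, -3.5, 13.2]
width: 0.008
pos [0.4501 0.314  0.0601] shift mm [ 0.4 -5.9  1. ] rot [-0.002  0.002 -0.003] F [-3.8 -2.4 12.1] t 6.95 w 0.006
```

View pics/w5.png

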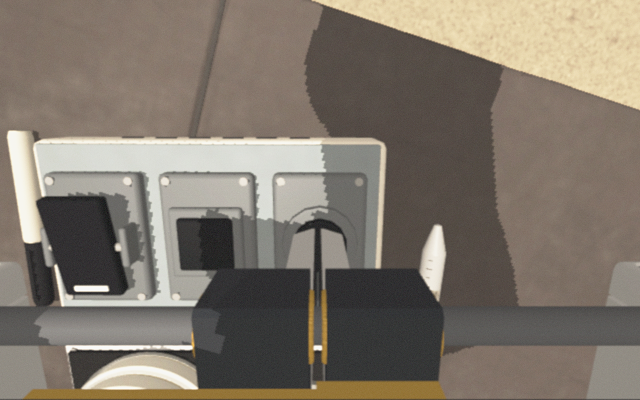

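View pics/s5.png

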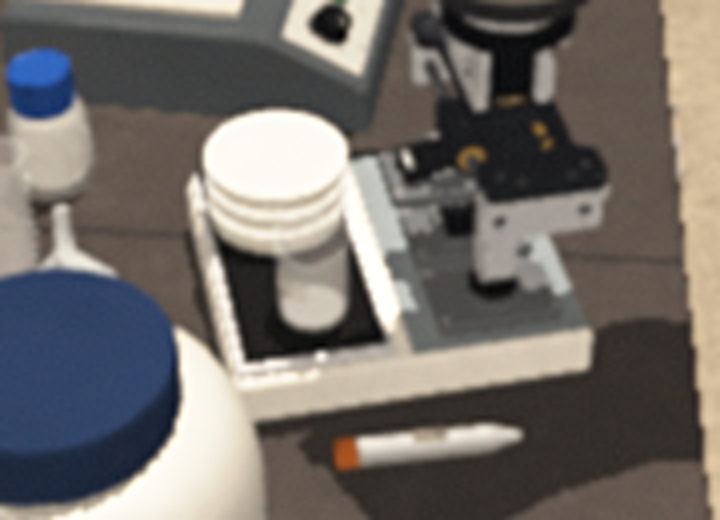

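All as expected. I press slightly firmer so there is margin, then hand in.

```bash
python3 -m handwheel '[[0,1.5,0,0,0,0,0],[0,1.5,0,0,0,0,0],[0,1.5,0,0,0,0,0],[0,1.5,0,0,0,0,0]]'; python3 - <<'E'
from h import *
to(BTN); print(ctrl.hand_in()); to(BTN)
E
```

```text
time_s: 7.35
tcp_pos: [0.4501, 0.314, 0.0598]
tool_rot: [-1.569, 0.002, 0.296]
contact_force: [-7.2, -5.4, 23.2]
width: 0.005
pos [0.4501 0.314  0.0598] shift mm [ 0.3 -6.2  0.9] rot [-0.002  0.001 -0.002] F [-7.2 -5.4 23.2] t 7.35 w 0.005
the job is handed in; nothing more can be done
None
the job is handed in; nothing more can be done
```

I handed the job in at 7.35 s with the closed fingertips still holding the round button down. `hand_in()` gives no verdict, so success isn't confirmed.

I pressed the controls in the required order:

| Control | Fingertip height | Upward force | Expected height when fully down |
|---|---|---|---|
| Rocker, far end | 61 mm | about 51 N | 61 mm |
| Square key | 58 mm | about 22 N | 58 mm |
| Round button, at hand-in | 59.8 mm | about 23 N | 60 mm |

- **Positions:** points measured from the top and side cameras matched the wrist view to within about 4 pixels.
- **Rocker and key:** the last wrist picture, taken while the button was held, shows the rocker still on and the key still down.
- **Loose things:** the last side and wrist pictures showed the dishes, beaker and tube where they started. The marker lay just beside the shaker as before. The timer, tweezers and white jar were not in those pictures, but the arm stayed well away from them.
- **Small misses:** the fingers came down about 4 mm to one side on the rocker, still well on the paddle. The rocker push was harder than it needed to be, though well under the 120 N wrist limit. No check failed.

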